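# Restock the empty pockets of the lens-carton rack

### The job

Two of the six pockets of the sloped lens-carton rack are empty: put one spare carton from the clear tote into each empty pocket, white-banded end up and pushed fully home, and let go. Leave the third spare standing in the tote, and do not disturb the cartons already in the rack, the lens-cleaner bottle, the spectacle case or the pen cup.

Things in the scene. Friction and masses are not known exactly. Their poses are not given: they have to be found in the camera images.
- rack: fixed grey carton rack on a blue base 130 (x) x 310 (y) x 8 mm (centre at x = +50 mm); origin on the bench, z up, y along its row of six pockets (47 mm pitch, 4 mm dividers and walls, orange floors), open side to its -x, roughly towards the robot. All pockets lean 25 degrees that way: their axis, floor to mouth, is (-0.423, 0, 0.906) in its frame. It stands on the left or on the right
- lamp (a point): middle of the rack's white lamp bar, a fixed obstacle 34 (x) x 308 (y) x 33 mm over the rack's rear, on two posts 14 x 8 mm at its ends, y = +-150 mm; axes as the rack's
- tote: fixed shallow clear tote, open on top, 210 (x) x 152 (y) x 40 mm high, walls and floor 4 mm; origin at the centre of its underside, on the bench. It stands on the side where the rack is not; three spare cartons and the cleaner bottle stand in it in any order, in two rows 100 mm apart along its x, turned up to 0.3 rad from it
- cleaner: amber lens-cleaner bottle with a white cap, 36 mm diameter, 100 mm tall, standing in the tote; origin at the centre of its base; leave alone
- case: black spectacle case lying on the bench, 56 (x) x 150 (y) x 36 mm high; origin at the centre of its underside; leave alone
- pencup: dark steel pen cup, 72 mm diameter, 95 mm high, pens up to 120 mm; origin at the centre of its base; leave alone
- pocket0 (a point): centre of the floor of the rack's pocket 0 (0 at the rack's -y end, 5 at its +y end); point axes as the rack's, not leaning. The pocket is 51 mm across the row (along (0.906, 0, 0.423)), 43 mm along the row and 45 mm deep along its leaning axis; a seated carton has its 44 mm side across the row, stands 45 mm out, 11 mm from its neighbours, its origin within 5 mm of this point
- pocket1 (a point): centre of the floor of the rack's pocket 1 (0 at the rack's -y end, 5 at its +y end); point axes as the rack's, not leaning. The pocket is 51 mm across the row (along (0.906, 0, 0.423)), 43 mm along the row and 45 mm deep along its leaning axis; a seated carton has its 44 mm side across the row, stands 45 mm out, 11 mm from its neighbours, its origin within 5 mm of this point
- pocket2 (a point): centre of the floor of the rack's pocket 2 (0 at the rack's -y end, 5 at its +y end); point axes as the rack's, not leaning. The pocket is 51 mm across the row (along (0.906, 0, 0.423)), 43 mm along the row and 45 mm deep along its leaning axis; a seated carton has its 44 mm side across the row, stands 45 mm out, 11 mm from its neighbours, its origin within 5 mm of this point
- pocket3 (a point): centre of the floor of the rack's pocket 3 (0 at the rack's -y end, 5 at its +y end); point axes as the rack's, not leaning. The pocket is 51 mm across the row (along (0.906, 0, 0.423)), 43 mm along the row and 45 mm deep along its leaning axis; a seated carton has its 44 mm side across the row, stands 45 mm out, 11 mm from its neighbours, its origin within 5 mm of this point
- pocket4 (a point): centre of the floor of the rack's pocket 4 (0 at the rack's -y end, 5 at its +y end); point axes as the rack's, not leaning. The pocket is 51 mm across the row (along (0.906, 0, 0.423)), 43 mm along the row and 45 mm deep along its leaning axis; a seated carton has its 44 mm side across the row, stands 45 mm out, 11 mm from its neighbours, its origin within 5 mm of this point
- pocket5 (a point): centre of the floor of the rack's pocket 5 (0 at the rack's -y end, 5 at its +y end); point axes as the rack's, not leaning. The pocket is 51 mm across the row (along (0.906, 0, 0.423)), 43 mm along the row and 45 mm deep along its leaning axis; a seated carton has its 44 mm side across the row, stands 45 mm out, 11 mm from its neighbours, its origin within 5 mm of this point
- carton1: contact-lens carton, blue, with a white band round its top end and a thin green stripe below it, a rigid block 44 (its x) x 36 (its y) x 90 (its z) mm, about 60 g; origin at the centre of its plain bottom end, z towards the white end. It starts seated in one of the rack's pockets, leaning with it, its x across the row; which pocket varies
- carton2: contact-lens carton, blue, with a white band round its top end and a thin green stripe below it, a rigid block 44 (its x) x 36 (its y) x 90 (its z) mm, about 60 g; origin at the centre of its plain bottom end, z towards the white end. It starts seated in one of the rack's pockets, leaning with it, its x across the row; which pocket varies
- carton3: contact-lens carton, blue, with a white band round its top end and a thin green stripe below it, a rigid block 44 (its x) x 36 (its y) x 90 (its z) mm, about 60 g; origin at the centre of its plain bottom end, z towards the white end. It starts seated in one of the rack's pockets, leaning with it, its x across the row; which pocket varies
- carton4: contact-lens carton, blue, with a white band round its top end and a thin green stripe below it, a rigid block 44 (its x) x 36 (its y) x 90 (its z) mm, about 60 g; origin at the centre of its plain bottom end, z towards the white end. It starts seated in one of the rack's pockets, leaning with it, its x across the row; which pocket varies
- carton5: contact-lens carton, blue, with a white band round its top end and a thin green stripe below it, a rigid block 44 (its x) x 36 (its y) x 90 (its z) mm, about 60 g; origin at the centre of its plain bottom end, z towards the white end. A spare: it starts standing upright in the tote
- carton6: contact-lens carton, blue, with a white band round its top end and a thin green stripe below it, a rigid block 44 (its x) x 36 (its y) x 90 (its z) mm, about 60 g; origin at the centre of its plain bottom end, z towards the white end. A spare: it starts standing upright in the tote
- carton7: contact-lens carton, blue, with a white band round its top end and a thin green stripe below it, a rigid block 44 (its x) x 36 (its y) x 90 (its z) mm, about 60 g; origin at the centre of its plain bottom end, z towards the white end. A spare: it starts standing upright in the tote
Not all that is in view belongs to the job. Leave any purple look-alike of the carton6 alone.

How it is judged (in metres and radians):
At the end, for the whole second after the job is handed in: Every one of the six pockets holds a carton whose bottom centre is within 9 mm of the centre of the pocket's floor (fully home, white end up); one spare still stands upright (within 0.15 rad) in the tote; all cartons are at rest (distance between any of carton1, carton2, carton3, carton4, carton5, carton6, carton7 and pocket0 below 0.009 m and distance between any of carton1, carton2, carton3, carton4, carton5, carton6, carton7 and pocket1 below 0.009 m and distance between any of carton1, carton2, carton3, carton4, carton5, carton6, carton7 and pocket2 below 0.009 m and distance between any of carton1, carton2, carton3, carton4, carton5, carton6, carton7 and pocket3 below 0.009 m and distance between any of carton1, carton2, carton3, carton4, carton5, carton6, carton7 and pocket4 below 0.009 m and distance between any of carton1, carton2, carton3, carton4, carton5, carton6, carton7 and pocket5 below 0.009 m and ((x of carton5 in the frame of tote between -0.1 and 0.1 m and y of carton5 in the frame of tote between -0.072 and 0.072 m and angle between carton5's own z axis and vertical below 0.15 rad and height (world z) of carton5 below 0.012 m) or (x of carton6 in the frame of tote between -0.1 and 0.1 m and y of carton6 in the frame of tote between -0.072 and 0.072 m and angle between carton6's own z axis and vertical below 0.15 rad and height (world z) of carton6 below 0.012 m) or (x of carton7 in the frame of tote between -0.1 and 0.1 m and y of carton7 in the frame of tote between -0.072 and 0.072 m and angle between carton7's own z axis and vertical below 0.15 rad and height (world z) of carton7 below 0.012 m)) and linear speed of each of carton1, carton2, carton3, carton4, carton5, carton6, carton7 below 0.02 m/s); the robot touches nothing.
It fails at once if a carton that was already in the rack is lifted or shifted by more than 20 mm (distance of any of carton1, carton2, carton3, carton4 from where it was at the start of the episode above 0.02 m).
It fails at once if the cleaner bottle, the spectacle case or the pen cup is shifted by more than 25 mm (distance of any of cleaner, case, pencup from where it was at the start of the episode above 0.025 m).
It fails at once if the cleaner bottle or the pen cup is tipped over (angle between any of cleaner, pencup's own z axis and vertical above 0.4 rad).
It also fails if it takes over 67 s, if anything falls off the work surface, if the arm or the gripper's body presses on something with over 40 N, if the wrist force passes 120 N, or if a joint passes its speed limit or range.

### The arm

A 7-joint arm with a two-finger parallel gripper is mounted at the origin on the work surface. World frame = base frame: x ahead of the robot, y to its left, z up, the work surface at z = 0. Lengths are in mm, angles in rad, forces in N, time in s.
With the tool pointing down it reaches from about 350 to 900 mm from the base axis. Payload 7.2 kg.
Tool frame: the origin (TCP) lies at the very end of the fingers, on their centre line; the grasp point (between the pads) lies 19 mm behind it (bot.grip_point_offset is the distance from the TCP to the grasp point, in mm); z points along the fingers, y is the line along which they close (so a half turn about z gives the same grasp; the last joint's range is limited). The gripper opens to 88 mm and grips with 3 to 60 N. Pads are 20 mm wide; open, the fingers measure 115 mm over their backs; the gripper's body (75 mm by 178 mm) begins 61 mm behind the grasp point.
Start: joints at [1.162, 0.411, -0.013, 1.596, 0.006, 1.134, -0.082], TCP at [208.889, -589.062, 222.653] pointing down, gripper open.
Joint ranges: [-2.95, 2.95], [-0.29, 1.99], [-1.47, 1.44], [0.14, 2.54], [-1.03, 4.17], [0.13, 1.85], [-2.86, 2.86]. Speed limits (rad/s): [2.39, 2.39, 3.01, 3.01, 3.14, 3.14, 3.14].

### API

Orientations are given as a rotation vector (axis times angle).
In Python, from cell import bot, viewer, job_done gives the robot as it stands.
- The arm moves only by the tool drive_tool, never from a script. Its argument "rows" is a list that holds one entry, the list of rows, each a list of 7 numbers: the shift along the tool's x, y, z in mm, then the turn, a rotation vector about the tool's x, y, z in degrees, then the finger opening in mm, from 0 to 87.8. In form: [[[dx, dy, dz, ax, ay, az, gripper], ...]]. A call has 1 to 10 rows; each row shifts and turns the commanded pose from where the row before left it, along the tool's axes as they then stand; what a row does not reach is not made up. A row lasts 1/10 s, in which the tool goes at most 50 mm and 8.59 degrees, less where a joint would pass 70% of its speed; a pose out of reach is approached as far as the arm can. A call with a gripper value outside its range is refused whole. The fingers move at their own pace and stop on an object; "grip_force" is the grip in N (left out, the last holds). Time passes only in rows, so rows that do not move let the fingers close. It gives the time, the measured TCP pose, the force, the opening and the grip force at its end, in the units of the state.
- bot.state(): the state, without advancing time (a new reading comes with each control period).
- viewer.capture(name): name is "side" or "top" or "wrist"; returns a dict with "img" (420x560x3 uint8, blue, green, red), "range_z" (420x560 float32, mm along the optical axis (not along the pixel's ray), 0 where there is no reading), "fx", "fy", "cx", "cy" (pixels), "rvec" (rotation vector, rad) and "tvec" (3), from world to camera coordinates, as OpenCV has them; the wrist camera has in their place "hand_eye" (4x4, takes a point from camera to tool coordinates, whose origin is the TCP and whose axes are the flange's). Camera axes: x right, y down, z forward; pixel columns grow to the right and rows downward; lengths in mm; the calibration is good to about 2 mm. The wrist camera is an equidistant fisheye: a pixel r from the principal point sees the ray r / f radians off the axis. A picture is of the moment at which its call begins: read the wrist's pose just before it.
- job_done(): hands the job in; it is judged then, once.
Trained networks look in the newest picture that a camera, given by its name, has taken for a name from the list of things; names that differ only in an ending like _2 or _b are one class to them, and where a whole thing is asked for, a point or a joint stands for the part that bears it (a point fixed in the world has none). Each returns a list of dicts, best first, with "p" (0 to 1); they miss things now and then, are a little off and sometimes report something else, mostly with a low value. They report only what shows in the picture. A call takes as long as a camera call. They do not tell look-alikes from the thing itself.
- viewer.look_for(query, camera): "at" ([x, y, z] in mm, in the coordinates of the camera as it stood for that picture, good to about 4 mm: the middle of the surface that is visible of it).
- viewer.place_of(query, camera): "at" ([x, y, z] in mm, in the coordinates of the camera as it stood for that picture, good to about 4 mm: a listed point, or the origin of a listed thing).
The state is a dict: "t": time; "qpos": joint angles; "joint_vel": joint speeds; "effort": joint torques, N m; "ee_pos": TCP position; "tool_rot": TCP orientation; "force": force on the tool from outside, world axes, zero at the start; "moment": the same for the moment, N m; "grip_width": finger opening in mm; "grip_force": force on a finger pad.
Only numpy, scipy, OpenCV 4.12 (cv2) and the standard library are available. Lean on these libraries where they do the work, as an engineer would, in place of code of your own. Each camera call takes 0.05 s, during which the arm holds its last target. There are 200 camera calls.

## Working session

There is one attempt and no reset: what is moved stays moved. The work goes in short steps, Python scripts to look and compute and a tool call to move; the robot and the scene stay as the last step left them, time stands still between calls to the robot, and variables do not carry over. Pictures are saved under pics/ and viewed, at most 10 in all, crops included, and the job is handed in when it is done.

Besides the shell and the picture viewer there is one more tool, called after "Request:" as name(argument=value, ...) on one line, values as JSON. drive_tool: Moves the arm, as the interface text tells. Its arguments: {"type":"object","properties":{"rows":{"type":"array","items":{"type":"array","items":{"type":"array","items":{"type":"number"}}}},"grip_force":{"type":"number"}},"required":["rows"]}

```bash
mkdir -p pics; ls; cat > h.py <<'E'
import numpy as np, cv2
from scipy.spatial.transform import Rotation as R
from cell import bot, viewer, job_done
def world(cap,p):
    Rm=cv2.Rodrigues(np.array(cap['rvec'],float))[0]; return Rm.T@(np.array(p,float)-np.array(cap['tvec'],float).ravel())
def cloud(cap):
    z=cap['range_z'].astype(float); v,u=np.mgrid[:z.shape[0],:z.shape[1]]
    P=np.stack([(u-cap['cx'])/cap['fx']*z,(v-cap['cy'])/cap['fy']*z,z],-1)
    Rm=cv2.Rodrigues(np.array(cap['rvec'],float))[0]
    return (P-np.array(cap['tvec'],float).ravel())@Rm
E
python3 - <<'E'
from h import *
ims=[]
for n in ("top","side"):
    c=viewer.capture(n); ims.append(c['img']); np.savez(n,**c)
    cv2.imwrite(f"pics/{n}.png",cv2.resize(c['img'],(800,600)))
    print(n,c['fx'],c['cx'],c['cy'],world(c,[0,0,0]).round(), world(c,[0,0,1])-world(c,[0,0,0]))
    for q in ["rack","tote","cleaner","case","pencup","lamp","carton5"]+[f"pocket{i}" for i in range(6)]:
        for d in viewer.place_of(q,n)[:8]:
            if d['p']>.2: 
                p=np.array(d['at']); print(q,round(d['p'],2),world(c,p).round(), (p[:2]/p[2]*c['fx']+[c['cx'],c['cy']]).round())
print(bot.state())
E
```

```text
pics
top 454.73879991632174 282.16564738570264 213.82280824947748 [ 446.   -3. 1184.] [ 0.18758405 -0.01636443 -0.98211223]
rack 0.6 [602. 274.   3.] [168. 238.]
tote 0.78 [557. 236.   2.] [182. 256.]
tote 0.36 [602. 200.   3.] [196. 239.]
cleaner 0.7 [603. 275.   5.] [168. 238.]
case 0.67 [799.  48.   1.] [256. 167.]
pencup 0.81 [656.  -1.  -4.] [274. 220.]
pencup 0.73 [ 643. -157.   33.] [334. 223.]
lamp 0.71 [ 694. -236.  268.] [387. 181.]
carton5 0.93 [ 653. -108.   35.] [315. 219.]
carton5 0.88 [ 628. -251.   29.] [371. 230.]
carton5 0.88 [725. 174.  -2.] [209. 194.]
carton5 0.78 [ 646. -153.   32.] [333. 222.]
carton5 0.73 [500. 272.   3.] [167. 278.]
carton5 0.71 [604. 200.   6.] [196. 238.]
carton5 0.69 [507. 202.   3.] [194. 275.]
carton5 0.63 [ 639. -206.   37.] [354. 225.]
pocket0 0.87 [ 630. -252.   36.] [372. 228.]
pocket0 0.82 [ 629. -295.   36.] [388. 229.]
pocket0 0.74 [ 658. -110.   39.] [316. 217.]
pocket0 0.68 [ 620. -342.   34.] [407. 233.]
pocket0 0.68 [ 646. -160.   36.] [336. 222.]
pocket0 0.67 [ 639. -205.   35.] [353. 225.]
pocket1 0.87 [ 630. -252.   36.] [3
[... 3579 characters left out ...]
 200.]
{'t': 1.4, 'qpos': array([ 1.16180534,  0.41109629, -0.01270576,  1.59621706,  0.00558467,
        1.1343157 , -0.08218061]), 'joint_vel': array([ 0.00051599, -0.00211597,  0.00128106,  0.00084182,  0.00147571,
       -0.00045075,  0.00185383]), 'effort': array([ 5.40366455e-04, -5.87738621e+01,  6.41356017e-01, -2.91381598e+01,
       -5.36877383e-02,  1.04680733e-02,  1.29905311e-05]), 'ee_pos': array([ 208.88767218, -589.04650458,  222.64876394]), 'tool_rot': array([-3.09608329e+00, -5.32768472e-01, -2.43415476e-05]), 'force': array([ 0.52953105,  0.32836579, -0.45208387]), 'moment': array([-0.00604573,  0.00790719, -0.03033545]), 'grip_force': 0.0, 'grip_width': 87.46734741640624}
```

View images.

View pics/top.png

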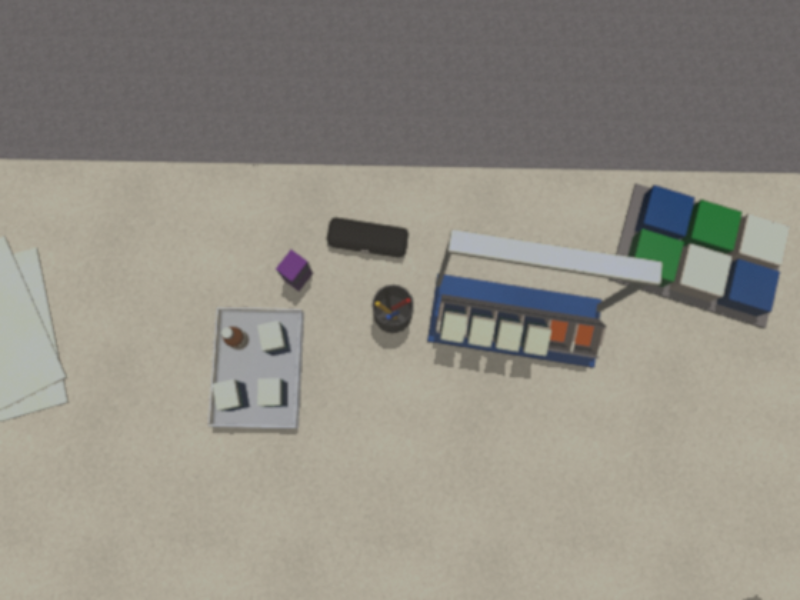

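View pics/side.png

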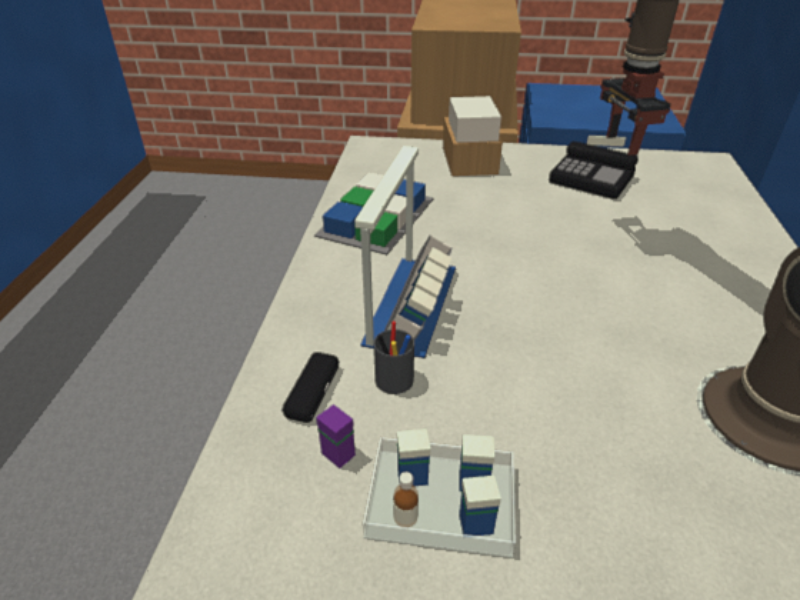

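```bash
cat > m.py <<'E'
from h import *
def load(n): return dict(np.load(n+'.npz'))
def rects(n):
    c=load(n); W=cloud(c); img=c['img'].astype(int)
    white=(img.min(-1)>140)|True
    m=((W[...,2]>85)&(W[...,2]<102)&(W[...,0]>440)&(W[...,0]<670)&(W[...,1]>150)&(W[...,1]<320)).astype(np.uint8)
    k,l=cv2.connectedComponents(m)
    for i in range(1,k):
        P=W[l==i]
        if len(P)<40: continue
        r=cv2.minAreaRect(P[:,:2].astype(np.float32)); print(n,len(P),np.round(r[0],1),np.round(r[1],1),round(r[2],1),'z',np.median(P[:,2]).round(1),'med',np.median(P,0).round(1))
for n in('top','side'): rects(n)
A=np.array
est=A([[[658,-110,39],[654,-110,34]],[[646,-160,36],[651,-153,37]],[[639,-205,35],[643,-204,34]],[[630,-252,36],[638,-249,37]],[[629,-295,36],[627,-296,34]],[[620,-342,34],[621,-338,36]]],float)[::-1]
a=est.mean(1); c0=a.mean(0); i=np.arange(6)-2.5
d=(i[:,None]*a).sum(0); yaw=-np.arctan2(d[0],d[1]); print('rack mid',c0,'yaw',yaw, 'pitch',np.linalg.norm(d)/17.5)
# seated carton tops
ry=A([-np.sin(yaw),np.cos(yaw),0]); rx=A([np.cos(yaw),np.sin(yaw),0]); ax=-.423*rx+A([0,0,.906]); ux=.906*rx+A([0,0,.423])
for n in('top','side'):
    W=cloud(load(n)); D=W-c0; u,v,w=D@ux,D@ry,D@ax
    m=(abs(w-90)<7)&(abs(v)<150)&(abs(u)<40); k,l=cv2.connectedComponents(m.astype(np.uint8))
    for j in range(1,k):
        s=l==j
        if s.sum()<40: continue
        r=cv2.minAreaRect(np.stack([u[s],v[s]],1).astype(np.float32)); print(n,s.sum(),np.round(r[0],1),np.round(r[1],1),round(r[2],1),'w',np.median(w[s]).round(1))
E
python3 m.py
```

```text
top 301 [600.7 202.2] [45.3 37.2] 14.1 z 94.9 med [600.7 201.7  94.9]
top 319 [501.3 271.9] [44.8 38. ] 14.2 z 94.9 med [500.7 271.   94.9]
top 305 [506.9 200. ] [44.8 35.5] 2.3 z 94.8 med [505.8 199.1  94.8]
side 371 [602. 204.] [44.6 39. ] 13.2 z 94.8 med [601.6 206.6  94.8]
side 379 [507.3 200.8] [43.6 41. ] 2.5 z 94.9 med [507.7 204.9  94.9]
side 464 [502.2 272.6] [45.4 39.4] 13.7 z 94.8 med [502.7 275.7  94.8]
side 43 [604.7 279.5] [ 9.  18.2] 88.8 z 95.8 med [604.9 281.5  95.8]
rack mid [ 638.         -226.16666667   35.66666667] yaw -0.15134463690313466 pitch 46.619475653465706
top 291 [ -3.3 115.8] [45.1 36.5] 0.2 w 90.3
top 293 [-3.1 68.6] [45.8 37. ] 0.4 w 90.1
top 292 [-3.2 22. ] [46.2 36.8] 0.5 w 90.0
top 299 [ -2.8 -25.2] [37.7 45.9] 89.4 w 89.9
side 664 [-1.4 46.5] [ 44.8 183.1] 0.4 w 89.8
```

```bash
cat >> h.py <<'E'
A=np.array
c0=A([638.,-226.2,35.7]); yaw=-.1513+.005
ry=A([-np.sin(yaw),np.cos(yaw),0]); rx=A([np.cos(yaw),np.sin(yaw),0]); s,c=np.sin(np.radians(25)),np.cos(np.radians(25))
ax=-s*rx+A([0,0,c]); ux=c*rx+A([0,0,s])
c0=c0-1.2*ry
def pocket(i,u,a,dv=0): # TCP pose
    return c0+(i-2.5)*47*ry+dv*ry+u*ux+a*ax, np.stack([ry,ux,-ax],1)
def down(x,y,z,deg):
    t=np.radians(deg); Y=A([np.cos(t),np.sin(t),0]); Z=A([0,0,-1.]); return A([x,y,z]),np.stack([np.cross(Y,Z),Y,Z],1)
def plan(T,from_=None):
    st=bot.state(); p,Rm=(st['ee_pos'],R.from_rotvec(st['tool_rot']).as_matrix()) if from_ is None else from_
    print('t',st['t'],'tcp',p.round(1),'q',st['qpos'].round(2),'F',st['force'].round(1),'w',round(st['grip_width'],1))
    print('shift',(Rm.T@(T[0]-p)).round(1),'turn',np.degrees(R.from_matrix(Rm.T@T[1]).as_rotvec()).round(2)); return T
E
python3 - <<'E'
from h import *
a=plan(down(507,200.2,180,2.4)); 
for i in(0,1): print(pocket(i,-1,52),pocket(i,-1,112)[0])
E
```

```text
t 1.4 tcp [ 208.9 -589.   222.6] q [ 1.16  0.41 -0.01  1.6   0.01  1.13 -0.08] F [ 0.5  0.3 -0.5] w 87.5
shift [ 544.8 -644.2   42.7] turn [  0.    -0.   -72.87]
(array([ 598.05806311, -340.29618107,   82.40538666]), array([[ 0.14577866,  0.89662591,  0.41810353],
       [ 0.98931723, -0.13212034, -0.06160873],
       [ 0.        ,  0.42261826, -0.90630779]])) [ 572.97185144 -336.59965751  136.78385389]
(array([ 604.90966036, -293.79827128,   82.40538666]), array([[ 0.14577866,  0.89662591,  0.41810353],
       [ 0.98931723, -0.13212034, -0.06160873],
       [ 0.        ,  0.42261826, -0.90630779]])) [ 579.82344869 -290.10174772  136.78385389]
```

Request:
drive_tool(rows=[[[27,-32,2,0,0,0,64],[27,-32,2,0,0,0,64],[27,-32,2,0,0,0,64],[27,-32,2,0,0,0,64],[27,-32,2,0,0,0,64],[27,-32,2,0,0,0,64],[27,-32,2,0,0,0,64],[27,-32,2,0,0,0,64],[27,-32,2,0,0,0,64],[27,-32,2,0,0,0,64]]], grip_force=20)

```text
t: 2.4
ee_pos: [356.8, -195.7, 202.9]
tool_rot: [3.095, 0.532, 0.001]
force: [1.9, 0.1, -0.5]
grip_width: 64.1
grip_force: 0.0
```

Request:
drive_tool(rows=[[[27,-32,2,0,0,0,64],[27,-32,2,0,0,0,64],[27,-32,2,0,0,0,64],[27,-32,2,0,0,0,64],[27,-32,2,0,0,0,64],[27,-32,2,0,0,0,64],[27,-32,2,0,0,0,64],[27,-32,2,0,0,0,64],[27,-32,2,0,0,0,64],[27,-32,2,0,0,0,64]]])

```text
t: 3.4
ee_pos: [504.5, 196.1, 182.7]
tool_rot: [3.096, 0.532, 0.001]
force: [0.5, 0.2, 0.5]
grip_width: 63.8
grip_force: 0.0
```

Request:
drive_tool(rows=[[[0,0,0,0,0,-8,64],[0,0,0,0,0,-8,64],[0,0,0,0,0,-8,64],[0,0,0,0,0,-8,64],[0,0,0,0,0,-8,64],[0,0,0,0,0,-8,64],[0,0,0,0,0,-8,64],[0,0,0,0,0,-8,64],[0,0,0,0,0,-8,64],[0,0,0,0,0,0,64]]])

```text
t: 4.4
ee_pos: [504.0, 194.4, 182.5]
tool_rot: [-2.19, -2.252, 0.0]
force: [-0.3, -0.2, -1.0]
grip_width: 64.0
grip_force: 0.0
```

```bash
python3 - <<'E'
from h import *
plan(down(507,200.2,57,2.4))
E
```

```text
t 4.4 tcp [504.  194.4 182.5] q [ 0.2   0.44 -0.85  1.81  0.37  1.06 -0.76] F [-0.3 -0.2 -1. ] w 64.0
shift [  5.6   3.2 125.5] turn [-0.01 -0.01 -0.78]
```

Request:
drive_tool(rows=[[[5.6,3.2,0,0,0,-0.8,64],[0,0,25,0,0,0,64],[0,0,30,0,0,0,64],[0,0,30,0,0,0,64],[0,0,25,0,0,0,64],[0,0,15,0,0,0,64],[0,0,0,0,0,0,64],[0,0,0,0,0,0,40],[0,0,0,0,0,0,40],[0,0,0,0,0,0,40]]], grip_force=20)

```text
t: 5.4
ee_pos: [507.7, 200.6, 58.8]
tool_rot: [2.176, 2.265, 0.003]
force: [0.1, -0.2, 0.2]
grip_width: 43.9
grip_force: 20.0
```

Request:
drive_tool(rows=[[[0,0,0,0,0,0,36],[0,0,0,0,0,0,36],[0,0,0,0,0,0,36]]])

```text
t: 5.7
ee_pos: [507.4, 200.6, 58.6]
tool_rot: [2.175, 2.265, 0.002]
force: [-0.7, -0.0, 5.9]
grip_width: 44.0
grip_force: 20.0
```

Request:
drive_tool(rows=[[[0,0,-10,0,0,0,36],[0,0,-30,0,0,0,36],[0,0,-40,0,0,0,36],[0,0,-40,0,0,0,36],[0,0,-20,0,0,0,36],[0,0,0,0,0,0,36]]])

```text
t: 6.3
ee_pos: [508.3, 201.2, 201.3]
tool_rot: [2.174, 2.264, 0.008]
force: [0.1, 0.6, -0.3]
grip_width: 44.1
grip_force: 20.0
```

```bash
python3 - <<'E'
from h import *
plan(pocket(0,-1,135)); 
E
```

```text
t 6.3 tcp [508.3 201.2 201.3] q [ 0.19  0.43 -0.86  1.78  0.36  1.1  -0.75] F [ 0.1  0.6 -0.3] w 44.1
shift [-538.2   33.1   43.1] turn [-24.63  -2.44  10.5 ]
```

Request:
drive_tool(rows=[[[-20,0,0,0,0,0,36],[-40,2,0,0,0,0,36],[-40,3,0,0,0,0,36],[-40,3,0,0,0,0,36],[-40,3,0,0,0,0,36],[-40,3,0,0,0,0,36],[-40,3,0,0,0,0,36],[-40,3,0,0,0,0,36],[-40,3,0,0,0,0,36],[-40,3,0,0,0,0,36]]])

```text
t: 7.3
ee_pos: [547.6, -180.0, 196.7]
tool_rot: [-2.175, -2.265, 0.001]
force: [-0.1, 0.4, -0.8]
grip_width: 43.9
grip_force: 20.0
```

Request:
drive_tool(rows=[[[-40,3,0,0,0,0,36],[-40,3,0,0,0,0,36],[-40,3,0,0,0,0,36],[-38,1,0,0,0,0,36],[0,0,0,-6.2,-0.6,2.6,36],[0,0,0,-6.2,-0.6,2.6,36],[0,0,0,-6.2,-0.6,2.6,36],[0,0,0,-6.2,-0.6,2.6,36],[0,0,0,0,0,0,36],[0,0,0,0,0,0,36]]])

```text
t: 8.3
ee_pos: [563.7, -336.1, 197.1]
tool_rot: [2.108, 1.824, 0.397]
force: [0.0, -0.3, -0.4]
grip_width: 44.0
grip_force: 20.0
```

```bash
python3 - <<'E'
from h import *
plan(pocket(0,-1,125)); 
c=viewer.capture('side'); np.savez('side2',**c)
i=c['img'][100:300,180:440]; a=cv2.resize(i,(520,400),interpolation=cv2.INTER_CUBIC)
c=viewer.capture('wrist'); np.savez('wrist',**c); cv2.imwrite('pics/w1.png',np.hstack([a[:,:400],cv2.resize(c['img'],(400,400))]))
E
```

```text
t 8.3 tcp [ 563.7 -336.1  197.1] q [ 1.18  0.41 -0.8   1.88  0.28  0.57  0.14] F [ 0.  -0.3 -0.4] w 44.0
shift [  1.  -16.8  45.7] turn [-0.31  0.05  0.15]
```

View pics/w1.png

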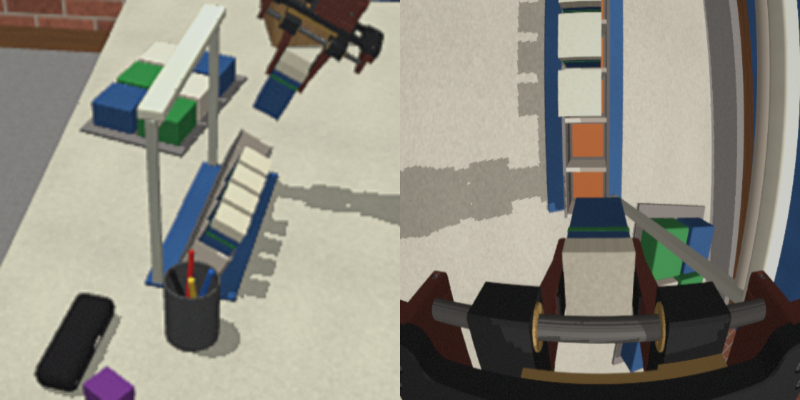

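```bash
cat > wr.py <<'E'
from h import *
def wcloud(c,st):
    z=c['range_z'].astype(float); v,u=np.mgrid[:z.shape[0],:z.shape[1]]
    x,y=(u-c['cx'])/c['fx'],(v-c['cy'])/c['fy']; th=np.hypot(x,y); k=np.tan(np.minimum(th,1.5))/np.maximum(th,1e-9)
    P=np.stack([x*k*z,y*k*z,z],-1); H=c['hand_eye']; P=P@H[:3,:3].T+H[:3,3]
    return P@R.from_rotvec(st['tool_rot']).as_matrix().T+st['ee_pos']
E
python3 - <<'E'
from wr import *
c=dict(np.load('wrist.npz')); st=bot.state()
W=wcloud(c,st); D=W-c0; u,v,w=D@ux,D@ry,D@ax; ok=c['range_z']>0
b,g,r=[c['img'][...,i].astype(int) for i in range(3)]
m=((r>140)&(b<90)&ok&(abs(w)<20)).astype(np.uint8); k,l=cv2.connectedComponents(m)
for j in range(1,k):
    s=l==j
    if s.sum()>60: print('orange',s.sum(),'u',np.percentile(u[s],[2,98]).round(1),'v',np.percentile(v[s],[2,98]).round(1),'w',np.median(w[s]).round(1))
m=(ok&(abs(w-90)<7)&(abs(u)<40)&(abs(v)<130)).astype(np.uint8);k,l=cv2.connectedComponents(m)
for j in range(1,k):
    s=l==j
    if s.sum()>60: rr=cv2.minAreaRect(np.stack([u[s],v[s]],1).astype(np.float32)); print('top',s.sum(),np.round(rr[0],1),np.round(rr[1],1),round(rr[2],1),np.median(w[s]).round(1))
# divider tops w~45
m=ok&(abs(w-45)<4)&(abs(u)<18)&(v<-40)&(v>-150)
h,e=np.histogram(v[m],bins=np.arange(-150,-39,2)); print([(int(a),int(n)) for a,n in zip(e,h) if n>3])
E
```

```text
orange 80 u [20.8 23.8] v [ 9.9 41.6] w 0.7
orange 77 u [21.8 24. ] v [-38.5  -5.2] w 0.8
orange 1494 u [-19.1  23.2] v [-86.4 -51.9] w 0.9
orange 1072 u [-18.9  23.5] v [-132.5 -105.2] w 0.9
top 262 [-2.2 53.3] [ 2.6 44.3] 88.5 88.4
top 2873 [-2.3 24.7] [44.7 37.4] 0.2 90.8
top 2905 [ -2. -22.] [44.6 36.9] 0.2 90.8
[(-96, 16), (-94, 84), (-92, 94), (-48, 82), (-46, 101), (-44, 10)]
```

```bash
python3 - <<'E'
from wr import *
c=dict(np.load('wrist.npz')); st=bot.state()
W=wcloud(c,st); T=(W-st['ee_pos'])@R.from_rotvec(st['tool_rot']).as_matrix(); ok=c['range_z']>0
m=ok&(abs(T[...,1])<40)&(abs(T[...,0])<40)&(T[...,2]>-30)&(T[...,2]<60)
for z in range(-30,60,10):
    s=m&(abs(T[...,2]-z)<5); 
    if s.sum()>20: print(z,s.sum(),'x',np.percentile(T[...,0][s],[10,50,90]).round(1),'y',np.percentile(T[...,1][s],[3,97]).round(1))
E
```

```text
-30 545 x [10.9 19.9 20.3] y [-28.6  28.8]
-20 896 x [11.  19.5 20. ] y [-29.1  29.6]
-10 818 x [11.2 19.6 20. ] y [-28.6  29.8]
0 596 x [18.7 19.5 19.8] y [-26.8  27.9]
10 450 x [19.2 19.5 19.8] y [-20.2  20. ]
20 386 x [19.2 19.5 19.7] y [-20.3  20.1]
30 346 x [19.2 19.4 19.7] y [-20.   20.2]
40 303 x [19.2 19.5 19.7] y [-20.2  20.4]
50 191 x [19.2 19.4 19.7] y [-20.1  20.5]
```

```bash
python3 - <<'E'
from h import *
plan(pocket(0,0,110,-.3)); 
E
```

```text
t 8.4 tcp [ 565.7 -335.9  198.1] q [ 1.18  0.41 -0.8   1.87  0.28  0.57  0.14] F [ 0.1  0.5 -0.5] w 44.3
shift [  0.2 -18.2  60.7] turn [-0.16  0.02  0.21]
```

Request:
drive_tool(rows=[[[0.2,-18.2,0,-0.2,0,0.2,36],[0,0,20,0,0,0,36],[0,0,25,0,0,0,36],[0,0,15,0,0,0,36],[0,0,0,0,0,0,36],[0,0,0,0,0,0,36],[0,0,0,0,0,0,36]]])

```text
t: 9.1
ee_pos: [574.4, -336.9, 136.6]
tool_rot: [2.105, 1.817, 0.404]
force: [-0.3, -0.2, 0.1]
grip_width: 44.2
grip_force: 20.0
```

```bash
python3 - <<'E'
from h import *
plan(pocket(0,0,54.6,-.3)); 
E
```

```text
t 9.1 tcp [ 574.4 -336.9  136.6] q [ 1.09  0.48 -0.7   1.92  0.37  0.44  0.07] F [-0.3 -0.2  0.1] w 44.2
shift [-0.1 -0.4 56.6] turn [0.13 0.05 0.  ]
```

Request:
drive_tool(rows=[[[0,0,10,0,0,0,36],[0,0,10,0,0,0,36],[0,0,10,0,0,0,36],[0,0,0,0,0,0,36],[0,0,0,0,0,0,36]]])

```text
t: 9.6
ee_pos: [586.2, -338.5, 107.9]
tool_rot: [2.107, 1.818, 0.404]
force: [-0.0, -0.0, -0.2]
grip_width: 43.9
grip_force: 20.0
```

No contact; going on to the floor.

Request:
drive_tool(rows=[[[0,0,8,0,0,0,36],[0,0,8,0,0,0,36],[0,0,5,0,0,0,36],[0,0,3,0,0,0,36],[0,0,2,0,0,0,36],[0,0,0,0,0,0,36],[0,0,0,0,0,0,36]]])

```text
t: 10.3
ee_pos: [597.2, -340.5, 85.0]
tool_rot: [2.106, 1.817, 0.404]
force: [0.1, -0.1, -0.6]
grip_width: 44.2
grip_force: 20.0
```

```bash
python3 - <<'E'
from h import *
plan(pocket(0,0,54.6,-.3)); 
E
```

```text
t 10.3 tcp [ 597.2 -340.5   85. ] q [ 0.98  0.57 -0.59  1.91  0.44  0.35 -0.01] F [ 0.1 -0.1 -0.6] w 44.2
shift [0.  0.7 0.2] turn [ 0.09  0.05 -0.05]
```

Nominally at the floor with no contact yet; press gently a little more.

Request:
drive_tool(rows=[[[0,0,1,0,0,0,36],[0,0,1,0,0,0,36],[0,0,0,0,0,0,36],[0,0,0,0,0,0,36]]])

```text
t: 10.7
ee_pos: [597.5, -340.9, 83.6]
tool_rot: [2.106, 1.817, 0.403]
force: [-5.4, 1.5, 6.3]
grip_width: 43.5
grip_force: 20.0
```

Request:
drive_tool(rows=[[[0,0,0,0,0,0,64],[0,0,0,0,0,0,64],[0,0,0,0,0,0,64],[0,0,-10,0,0,0,64],[0,0,-25,0,0,0,64],[0,0,-30,0,0,0,64],[0,0,-30,0,0,0,64],[0,0,-25,0,0,0,64],[0,0,0,0,0,0,64]]])

```text
t: 11.6
ee_pos: [547.8, -334.1, 195.5]
tool_rot: [2.103, 1.813, 0.403]
force: [0.6, -0.3, 0.8]
grip_width: 64.1
grip_force: 0.0
```

```bash
cat > chk.py <<'E'
from wr import *
st=bot.state(); c=viewer.capture('wrist')
W=wcloud(c,st); D=W-c0; u,v,w=D@ux,D@ry,D@ax; ok=c['range_z']>0
m=(ok&(abs(w-90)<12)&(abs(u)<30)&(abs(v)<150)).astype(np.uint8);k,l=cv2.connectedComponents(m)
for j in range(1,k):
    s=l==j
    if s.sum()>60: rr=cv2.minAreaRect(np.stack([u[s],v[s]],1).astype(np.float32)); print('top',s.sum(),np.round(rr[0],1),np.round(rr[1],1),round(rr[2],1),np.median(w[s]).round(1))
E
python3 - <<'E'
import chk
from h import *
plan(down(501.7,272.2,200,14)); 
E
```

```text
top 394 [-2.8 53.4] [ 2.8 44.6] 89.6 86.7
top 2843 [-2.8 24.3] [45.1 37.3] 0.0 90.9
top 2849 [ -2.8 -22.4] [45.2 37. ] 0.1 90.9
top 2656 [  -4.  -116.8] [45.  37.7] 0.0 91.6
t 11.65 tcp [ 547.6 -334.   193.7] q [ 1.23  0.39 -0.82  1.92  0.27  0.54  0.16] F [-0.2 -0.2  0.3] w 64.4
shift [ 592.8 -118.9  -64.7] turn [ 24.85   5.1  -22.12]
```

Request:
drive_tool(rows=[[[0,0,0,5,1,-4.4,64],[0,0,0,5,1,-4.4,64],[0,0,0,5,1,-4.4,64],[0,0,0,5,1,-4.4,64],[0,0,0,5,1,-4.4,64],[40,7,0,0,0,0,64],[40,7,0,0,0,0,64],[40,7,0,0,0,0,64],[40,7,0,0,0,0,64],[40,7,0,0,0,0,64]]])

```text
t: 12.65
ee_pos: [532.9, -128.8, 190.9]
tool_rot: [-1.932, -2.471, 0.003]
force: [0.3, 0.6, -0.2]
grip_width: 64.2
grip_force: 0.0
```

Request:
drive_tool(rows=[[[40,7,0,0,0,0,64],[40,7,0,0,0,0,64],[40,7,0,0,0,0,64],[40,7,0,0,0,0,64],[40,7,0,0,0,0,64],[40,7,0,0,0,0,64],[40,7,0,0,0,0,64],[40,7,0,0,0,0,64],[40,7,0,0,0,0,64],[30,5,0,0,0,0,64]]])

```text
t: 13.65
ee_pos: [504.5, 267.2, 191.7]
tool_rot: [-1.93, -2.472, 0.003]
force: [-0.1, 0.5, -0.0]
grip_width: 63.8
grip_force: 0.0
```

```bash
python3 - <<'E'
from h import *
plan(down(501.7,272.2,58.6,14)); 
E
```

```text
t 13.65 tcp [504.5 267.2 191.7] q [ 0.08  0.5  -0.9   1.72  0.42  1.13 -0.69] F [-0.1  0.5 -0. ] w 63.8
shift [  5.1  -0.9 133.1] turn [-0.28 -0.16  0.06]
```

Request:
drive_tool(rows=[[[0,0,25,-0.2,-0.1,0,64],[0,0,30,0,0,0,64],[0,0,0,0,0,0,64],[0,0,0,0,0,0,64]]])

```text
t: 14.05
ee_pos: [504.9, 264.5, 137.2]
tool_rot: [-1.934, -2.474, 0.002]
force: [0.5, 0.2, 0.8]
grip_width: 64.3
grip_force: 0.0
```

```bash
python3 - <<'E'
from wr import *
st=bot.state(); c=viewer.capture('wrist'); W=wcloud(c,st)
m=((c['range_z']>0)&(W[...,2]>85)&(W[...,2]<102)&(W[...,0]>440)&(W[...,0]<560)&(W[...,1]>230)&(W[...,1]<320)).astype(np.uint8);k,l=cv2.connectedComponents(m)
for j in range(1,k):
    P=W[l==j]
    if len(P)>60: rr=cv2.minAreaRect(P[:,:2].astype(np.float32)); print(len(P),rr,np.median(P[:,2]))
plan(down(501.7,272.2,58.6,14)); 
E
```

```text
3693 ((501.08917236328125, 273.0501708984375), (44.9952392578125, 37.792335510253906), 14.022337913513184) 95.89028689685978
t 14.1 tcp [505.6 264.8 138.2] q [ 0.06  0.56 -0.86  1.78  0.48  1.03 -0.74] F [ 0.4 -0.5  0.8] w 64.2
shift [ 8.1 -1.9 79.6] turn [-0.02 -0.05 -0.06]
```

Request:
drive_tool(rows=[[[8.1,-2,0,0,0,0,64],[0,0,25,0,0,0,64],[0,0,30,0,0,0,64],[0,0,24,0,0,0,64],[0,0,0,0,0,0,64],[0,0,0,0,0,0,40],[0,0,0,0,0,0,36],[0,0,0,0,0,0,36],[0,0,0,0,0,0,36],[0,0,0,0,0,0,36]]])

```text
t: 15.1
ee_pos: [502.3, 272.4, 60.3]
tool_rot: [1.935, 2.474, 0.004]
force: [-0.3, -0.3, 7.1]
grip_width: 44.0
grip_force: 20.0
```

Request:
drive_tool(rows=[[[0,0,-10,0,0,0,36],[0,0,-30,0,0,0,36],[0,0,-40,0,0,0,36],[0,0,-40,0,0,0,36],[0,0,-20,0,0,0,36],[0,0,0,0,0,0,36]]])

```text
t: 15.7
ee_pos: [502.7, 272.9, 202.6]
tool_rot: [1.934, 2.473, 0.008]
force: [-0.5, -0.4, -0.9]
grip_width: 44.5
grip_force: 19.9
```

```bash
python3 - <<'E'
from h import *
plan(pocket(1,0,135,-.3)); 
E
```

```text
t 15.7 tcp [502.7 272.9 202.6] q [ 0.08  0.49 -0.9   1.71  0.42  1.14 -0.7 ] F [-0.5 -0.4 -0.9] w 44.5
shift [-562.   -69.2   43.3] turn [-24.4   -5.01  21.92]
```

Request:
drive_tool(rows=[[[-20,-2,0,0,0,0,36],[-40,-5,0,0,0,0,36],[-40,-5,0,0,0,0,36],[-40,-5,0,0,0,0,36],[-40,-5,0,0,0,0,36],[-40,-5,0,0,0,0,36],[-40,-5,0,0,0,0,36],[-40,-5,0,0,0,0,36],[-40,-5,0,0,0,0,36],[-40,-5,0,0,0,0,36]]])

```text
t: 16.7
ee_pos: [546.6, -110.2, 197.7]
tool_rot: [-1.935, -2.473, 0.001]
force: [-0.0, 0.4, -0.9]
grip_width: 44.2
grip_force: 19.9
```

Request:
drive_tool(rows=[[[-40,-5,0,0,0,0,36],[-40,-5,0,0,0,0,36],[-40,-5,0,0,0,0,36],[-40,-5,0,0,0,0,36],[-20,-2,0,-4.9,-1,4.4,36],[0,0,0,-4.9,-1,4.4,36],[0,0,0,-4.9,-1,4.4,36],[0,0,0,-4.9,-1,4.4,36],[0,0,0,-4.9,-1,4.4,36],[0,0,0,0,0,0,36]]])

```text
t: 17.7
ee_pos: [565.9, -288.0, 196.2]
tool_rot: [2.113, 1.819, 0.394]
force: [-0.4, 0.1, -1.8]
grip_width: 44.3
grip_force: 19.9
```

Request:
drive_tool(rows=[[[0,0,0,0,0,0,36],[0,0,0,0,0,0,36]]])

```text
t: 17.9
ee_pos: [570.2, -288.5, 198.8]
tool_rot: [2.108, 1.822, 0.397]
force: [-0.6, 0.5, -0.8]
grip_width: 43.8
grip_force: 19.9
```

```bash
python3 - <<'E'
from wr import *
plan(pocket(1,0,111,-.3)); 
st=bot.state(); c=viewer.capture('wrist'); W=wcloud(c,st); T=(W-st['ee_pos'])@R.from_rotvec(st['tool_rot']).as_matrix(); ok=c['range_z']>0
for z in (15,30,45):
    s=ok&(abs(T[...,1])<40)&(abs(T[...,0])<40)&(abs(T[...,2]-z)<5); 
    print(z,s.sum(),'x',np.percentile(T[...,0][s],[10,50,90]).round(1),'y',np.percentile(T[...,1][s],[3,97]).round(1))
E
```

```text
t 17.9 tcp [ 570.2 -288.5  198.8] q [ 1.13  0.37 -0.82  1.92  0.31  0.55  0.02] F [-0.6  0.5 -0.8] w 43.8
shift [ -0.3 -16.1  61.4] turn [-0.23  0.11  0.09]
15 432 x [18.7 19.  19.3] y [-20.1  20. ]
30 344 x [18.7 19.  19.2] y [-20.1  20.2]
45 279 x [18.7 19.  19.2] y [-20.5  20.4]
```

Request:
drive_tool(rows=[[[0.2,-16,0,-0.2,0.1,0.1,36],[0,0,20,0,0,0,36],[0,0,25,0,0,0,36],[0,0,16,0,0,0,36],[0,0,0,0,0,0,36],[0,0,0,0,0,0,36],[0,0,0,0,0,0,36]]])

```text
t: 18.65
ee_pos: [581.2, -289.9, 137.4]
tool_rot: [2.107, 1.817, 0.404]
force: [0.7, 0.5, -1.9]
grip_width: 44.1
grip_force: 19.9
```

```bash
python3 - <<'E'
from h import *
plan(pocket(1,0,56.3,.2)); 
E
```

```text
t 18.65 tcp [ 581.2 -289.9  137.4] q [ 1.02  0.45 -0.7   1.97  0.42  0.42 -0.07] F [ 0.7  0.5 -1.9] w 44.1
shift [-0.2 -0.5 55.7] turn [ 0.06  0.05 -0.07]
```

Request:
drive_tool(rows=[[[0,-0.5,10,0,0,0,36],[0,0,10,0,0,0,36],[0,0,10,0,0,0,36],[0,0,0,0,0,0,36]]])

```text
t: 19.05
ee_pos: [592.5, -291.3, 107.4]
tool_rot: [2.11, 1.818, 0.403]
force: [-0.4, 0.3, -0.9]
grip_width: 43.8
grip_force: 19.9
```

Request:
drive_tool(rows=[[[0,0,8,0,0,0,36],[0,0,8,0,0,0,36],[0,0,5,0,0,0,36],[0,0,3,0,0,0,36],[0,0,0,0,0,0,36],[0,0,0,0,0,0,36]]])

```text
t: 19.65
ee_pos: [602.8, -293.2, 87.4]
tool_rot: [2.108, 1.817, 0.403]
force: [-0.1, -0.0, 0.1]
grip_width: 44.5
grip_force: 19.9
```

```bash
python3 - <<'E'
from h import *
plan(pocket(1,0,56.3,.2)); 
E
```

```text
t 19.65 tcp [ 602.8 -293.2   87.4] q [ 0.9   0.53 -0.58  1.96  0.51  0.33 -0.16] F [-0.1 -0.   0.1] w 44.5
shift [-0.1  0.9  1.2] turn [ 0.02  0.05 -0.1 ]
```

Request:
drive_tool(rows=[[[0,0,1,0,0,0,36],[0,0,1,0,0,0,36],[0,0,1,0,0,0,36],[0,0,0,0,0,0,36],[0,0,0,0,0,0,36]]])

```text
t: 20.15
ee_pos: [603.3, -293.6, 84.9]
tool_rot: [2.109, 1.816, 0.401]
force: [-5.5, 1.1, 4.7]
grip_width: 44.1
grip_force: 20.0
```

Contact on the floor; release and retreat.

Request:
drive_tool(rows=[[[0,0,0,0,0,0,64],[0,0,0,0,0,0,64],[0,0,0,0,0,0,64],[0,0,-10,0,0,0,64],[0,0,-25,0,0,0,64],[0,0,-30,0,0,0,64],[0,0,-30,0,0,0,64],[0,0,-25,0,0,0,64],[0,0,0,0,0,0,64],[0,0,0,0,0,0,64]]])

```text
t: 21.15
ee_pos: [553.5, -286.6, 193.9]
tool_rot: [2.108, 1.815, 0.402]
force: [0.5, 0.0, -0.2]
grip_width: 64.1
grip_force: 0.0
```

```bash
python3 - <<'E'
import chk
from h import *
ims=[]
for n in('top','side'):
    c=viewer.capture(n); np.savez(n,**c); ims.append(c['img'])
cv2.imwrite('pics/end.png',np.vstack([ims[0][110:310,100:500],ims[1][90:390,160:560]]))
import m
print(bot.state()['t'])
E
```

```text
top 451 [ -2.9 100.9] [ 3.8 44.6] 88.9 87.7
top 2853 [-3.  71.3] [37.4 44.8] 89.9 90.9
top 2836 [-2.9 24.8] [36.8 44.5] 89.9 90.9
top 2777 [ -2.7 -22.4] [44.7 37.4] 0.6 90.9
top 2636 [ -3.3 -69.4] [45.2 37. ] 0.0 91.4
top 2260 [  -4.  -116.3] [37.5 45.1] 89.6 91.6
top 302 [600.7 202.2] [46.1 36.9] 12.8 z 95.2 med [600.  201.8  95.2]
side 375 [602.1 203.2] [44.5 40.1] 13.6 z 94.9 med [601.5 206.9  94.9]
side 41 [604.4 279.9] [17.7  8.2] 2.9 z 96.1 med [603.1 281.7  96.1]
rack mid [ 638.         -226.16666667   35.66666667] yaw -0.15134463690313466 pitch 46.619475653465706
top 291 [ -3.8 115.6] [36.8 46. ] 89.9 w 90.2
top 295 [-3.5 69. ] [46.3 36.9] 1.3 w 89.8
top 295 [-2.6 21.8] [45.3 36.8] 0.2 w 90.0
top 301 [ -2.9 -25.2] [46.2 37.4] 1.1 w 89.8
top 273 [ -3.8 -71.2] [36.5 46.2] 89.7 w 90.1
side 927 [-1.4 -0.8] [277.6  45.7] 90.0 w 89.9
21.3
```

View pics/end.png

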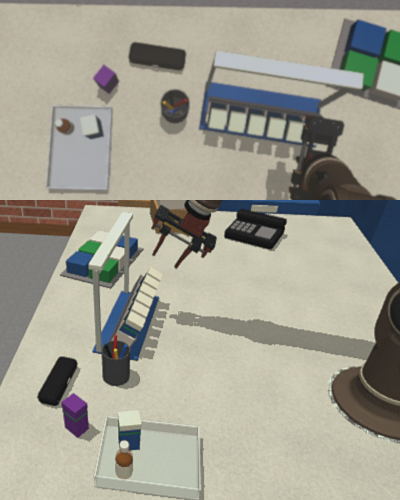

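All six pockets hold cartons with their tops level (w about 91). The third spare and the bottle still stand in the tote, and the gripper is clear, so I am handing the job in.

```bash
python3 -c "
from cell import job_done
print(job_done())"
```

```text
the job is handed in; nothing more can be done
None
```

I put a spare carton, white end up, in each of the two empty pockets (0 and 1), pushed home and released. The third spare still stands in the tote, and the job was handed in at about 21 s with no verdict returned.

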